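# Stand up a fallen egg timer, wind it past its top mark and set it back to 45 minutes

### The arm

A 7-joint arm with a two-finger parallel gripper is mounted at the origin on a cart in front of the work surface, level with it; the furniture and walls round the work are solid. World frame = base frame: x ahead of the robot, y to its left, z up, the work surface at z = 0. Lengths are in m, angles in rad, forces in N, time in s.
With the tool pointing down it reaches from about 0.425 to 1.025 m from the base axis. Payload 9.4 kg.
Tool frame: the origin (TCP) lies at the very end of the fingers, on their centre line; the grasp point (between the pads) lies 19 mm behind it; z points along the fingers, y is the line along which they close (so a half turn about z gives the same grasp; the last joint's range is limited). The gripper opens to 93 mm and grips with 3 to 60 N. Pads are 15 mm wide; open, the fingers measure 128 mm over their backs; the gripper's body (75 mm by 188 mm) begins 65 mm behind the grasp point.
Start: joints at [1.127, 0.599, -0.003, 1.599, 0.002, 0.943, -0.08], TCP at [0.26, -0.677, 0.219] pointing down, gripper open.
Joint ranges: [-2.57, 2.57], [-0.35, 1.97], [-1.29, 1.29], [0.11, 2.56], [-1.05, 4.19], [0.11, 1.86], [-2.63, 2.63]. Speed limits (rad/s): [2.22, 2.22, 3.01, 3.01, 3.14, 3.14, 3.14].

### API

Orientations are given as a rotation vector (axis times angle).
In Python, from plant import manip gives the robot as it stands. Calls block until the motion is done:
- manip.reach(position, orientation): joint-space move of the TCP to a pose.
- manip.movel(position, attitude=None, velocity=0.15): straight line of the TCP; attitude=None keeps the orientation; velocity is the mean speed in m/s.
- manip.movej(angles): joint-space move.
- manip.grip(opening, grasp_force=None): finger opening in m; grasp_force is the grip in N (None keeps the last); returns when the fingers have stopped.
- manip.pause(seconds).
- manip.solve_ik(position, orientation): joint angles nearest the present ones, or None.
- manip.read_camera(name): name is "side" or "top" or "wrist"; returns (picture, depth): 420x560x3 uint8, blue, green, red; 420x560 float32, m along the optical axis (not along the pixel's ray), 0 where there is no reading.
- manip.camera_model(name): a dict with "fx", "fy", "cx", "cy" (pixels), "xyz" and "orientation" of the camera in the world; the wrist camera has in their place "hand_eye" (4x4, takes a point from camera to tool coordinates, whose origin is the TCP and whose axes are the flange's). Camera axes: x right, y up, looking along -z (the intrinsics and any distortion apply to the point x, -y, -z); pixel columns grow to the right and rows downward; lengths in m; the calibration is good to about 2 mm. A picture is of the moment at which its call begins: read the wrist's pose just before it. camera_model takes no time and is no camera call.
A pose or a line that the arm cannot do raises manip.MotionError and nothing moves.
- manip.close_job(): hands the job in; it is judged then, once.
Trained networks look in the newest picture that a camera, given by its name, has taken for a name from the list of things; names that differ only in an ending like _2 or _b are one class to them, and where a whole thing is asked for, a point or a joint stands for the part that bears it (a point fixed in the world has none). Each returns a list of dicts, best first, with "confidence" (0 to 1); they miss things now and then, are a little off and sometimes report something else, mostly with a low value. They report only what shows in the picture. A call takes as long as a camera call.
- manip.look_for(query, camera): "uv" ([column, row] in pixels, amid what is visible of it).
- manip.masks_of(query, camera): "mask" (420x560 bool, what is visible of it) and "uv" ([column, row] in pixels, amid what is visible of it).
Readings, each from a call of its own:
- manip.get_time(): time.
- manip.get_qpos(): joint angles.
- manip.get_joint_vel(): joint speeds.
- manip.get_tau(): joint torques, N m.
- manip.get_tcp_pos(): TCP position.
- manip.get_eef_rot(): TCP orientation.
- manip.get_wrist_force(): force on the tool from outside, world axes, zero at the start.
- manip.get_wrist_torque(): the same for the moment, N m.
- manip.get_width(): finger opening in m.
- manip.get_finger_force(): force on a finger pad.
Only numpy, scipy, OpenCV 4.12 (cv2) and the standard library are available. Lean on these libraries where they do the work, as an engineer would, in place of code of your own. Each camera call takes 0.05 s, during which the arm holds its last target. There are 200 camera calls.

### The job

The wind-up egg timer has toppled over: stand it upright on its base on the worktop, without dropping it, and let go of it. Then wind it as it should be wound: twist its black dial clockwise until the pointer is past the last mark (55 minutes), and turn it back to 45 minutes. Leave the timer standing upright and do not push the cup, glass, notebook or spoon about.

Things in the scene. Friction and masses are not known exactly. Their poses are not given: they have to be found in the camera images.
- egg_timer: Wind-up egg timer, 64 mm across, 57 mm high, about 0.3 kg: white base, black dome-shaped dial on top. Origin: centre of the underside; own z axis: from there to the top of the dome. It starts lying on its side on the bare worktop, able to roll, z axis level and pointing to the robot's left (+y) within 40 degrees, origin 32 mm up. Upright, its z axis points up and its origin is at worktop height.
- timer_waist (a point): Point on the timer's axis, 24 mm up from its underside, where base and dial meet. The base is 63 mm across (0 to 22 mm above the underside; rubber foot), the fluted dial 64 mm across just above it. Held across here from either side, both parts are gripped. With a rim of the base on the worktop and leaning less than 45 degrees from upright, the timer drops onto its base by itself.
- dial_middle (a point): Point on the timer's axis inside the dial, 44 mm up from the underside; the dial spans 23 to 57 mm: 64 mm across at 30 mm, 54 mm at 46 mm, then domed. The base has 12 small black marks, every 30 degrees (5 minutes), clockwise seen from above; the longer one, on its own -x side, is 0, the last 55 minutes. The dial has a small white triangular pointer at its lower edge.
- egg_timer_dial (a joint): Angle of the dial on the base, rad: 0 with the pointer at the 0 mark, growing clockwise seen from above; a full turn is 60 minutes, so 45 minutes = 4.71 and the last mark, 55 minutes, = 5.76. Hard stops at 0 and 6.10, just past the last mark. Starts at 1.9 to 3.4. It turns easily (under 0.02 N m), stays where it is left, and the base stands still meanwhile unless the dial is forced against a stop.
- espresso_cup: Small green and white cup, 64 mm across, 48 mm high, handle on its -y side, origin under it; a bystander, about 0.69 m ahead, before a fixed white utensil crock 150 mm across (0.80 m ahead, tools standing up to 0.35 m high) and fixed jars; standing the timer up within 0.5 m ahead keeps a tilted wrist clear of them.
- tumbler: Clear drinking glass, 81 mm across, 93 mm high, origin centre of the underside; a bystander, about 0.70 m ahead and to the right.
- notepad: Blue notebook lying flat, 148 x 109 x 14 mm, origin centre of the underside; a bystander, to the left.
- teaspoon: Teaspoon lying flat along its own x axis, 139 x 30 x 10 mm, origin centre of the underside; a bystander, to the right.

How it is judged:
On the way, in this order (a step that is already met when the one before it is completed fails the run):
1. the timer stands upright on its base on the worktop, still and let go (angle between egg_timer's own z axis and vertical below 0.1 rad and height (world z) of egg_timer below 0.006 m and linear speed of egg_timer below 0.03 m/s and contact force between the fingers and egg_timer below 0.1 N), for 0.2 s.
2. the dial is wound past the last mark (55 minutes), the timer standing upright on the worktop (value of joint egg_timer_dial above 5.76 rad and angle between egg_timer's own z axis and vertical below 0.15 rad and height (world z) of egg_timer below 0.01 m), for 0.1 s.
At the end, for the whole second after the job is handed in: The dial stands at 45 minutes within 2 minutes (4.50 to 4.92 rad), and the timer stands upright on its base on the worktop (tilt under 0.1 rad, underside within 6 mm of the worktop), still and released (all of step 1 and value of joint egg_timer_dial between 4.503 and 4.922 rad and height (world z) of egg_timer above -0.006 m); the robot touches nothing.
It fails at once if the timer is dropped (in the air, origin over 70 mm up, with no finger on it) (height (world z) of egg_timer above 0.07 m and contact force between the fingers and egg_timer below 0.05 N).
It fails at once if the cup, glass, notebook or spoon is pushed about (moved more than 30 mm) or the cup or glass is tipped over (distance of any of espresso_cup, tumbler, notepad, teaspoon from where it was at the start of the episode above 0.03 m or angle between any of espresso_cup, tumbler's own z axis and vertical above 0.5 rad).
It also fails if it takes over 67 s, if anything falls off the work surface, if the arm or the gripper's body presses on something with over 40 N, if the wrist force passes 120 N, or if a joint passes its speed limit or range.

## Working session

There is one attempt and no reset: what is moved stays moved. The work goes in short steps, each a Python script; the robot and the scene stay as the last script left them, time stands still between calls to the robot, and variables do not carry over. Pictures are saved under pics/ and viewed, at most 10 in all, crops included, and the job is handed in when it is done.

```bash
ls; mkdir -p pics
cat > h.py <<'E'
import numpy as np, cv2
from scipy.spatial.transform import Rotation as R
from plant import manip as m
def pts(name, d, mask=None):
    c=m.camera_model(name)
    ok=d>0
    if mask is not None: ok&=mask
    v,u=np.nonzero(ok); z=d[ok]
    dist=c.get('distortion'); 
    p=np.stack([(u-c['cx'])/c['fx']*z,-(v-c['cy'])/c['fy']*z,-z],1)
    return p,np.stack([u,v],1)
E
python3 - <<'E'
from h import *
for n in ("side","top","wrist"):
    print(n,m.camera_model(n))
    p,d=m.read_camera(n); cv2.imwrite(f"pics/{n}0.png",p); np.save(f"{n}0.npy",d)
    for q in ("egg_timer","timer_waist","dial_middle"):
        print(q,[(r['uv'],r['confidence']) for r in m.look_for(q,n)])
print(m.get_tcp_pos(),m.get_eef_rot(),m.get_time())
a=cv2.imread("pics/side0.png");b=cv2.imread("pics/top0.png")
cv2.imwrite("pics/st.png",cv2.resize(np.hstack([a,b]),(800,300)))
E
```

```text
pics
plant.py
side {'fx': 441.42157056806303, 'fy': 441.42157056806303, 'cx': 276.68348688888034, 'cy': 208.6885545296599, 'xyz': array([0.18575152, 0.91806067, 0.68096341]), 'orientation': array([ 0.2674823 , -1.38521521, -2.48330351])}
egg_timer [([305.7, 213.6], 0.94)]
timer_waist [([302.6, 212.7], 0.84), ([331.6, 172.6], 0.67)]
dial_middle [([304.1, 214.8], 0.91)]
top {'fx': 385.20202567977014, 'fy': 385.20202567977014, 'cx': 285.97871823227405, 'cy': 210.9431570996972, 'xyz': array([ 0.31205819, -0.06732549,  1.07381442]), 'orientation': array([ 0.185875  , -0.18952604, -1.57549824])}
egg_timer [([288.3, 243.7], 0.63), ([399.4, 252.7], 0.39)]
timer_waist [([285.1, 242.1], 0.64)]
dial_middle [([289.1, 247.7], 0.73)]
wrist {'fx': 328.3854423826938, 'fy': 328.3854423826938, 'cx': 285.2984282089656, 'cy': 209.90476158733813, 'hand_eye': array([[ 3.06025856e-04,  9.55943029e-01,  2.93552095e-01,
         8.06151305e-02],
       [ 9.99998379e-01,  2.28346615e-04, -1.78609427e-03,
        -3.24665297e-04],
       [-1.77443599e-03,  2.93552166e-01, -9.55941409e-01,
        -1.66151274e-01],
       [ 0.00000000e+00,  0.00000000e+00,  0.00000000e+00,
         1.00000000e+00]])}
egg_timer []
timer_waist []
dial_middle []
[ 0.25997745 -0.67677162  0.21862629] [ 3.08890726e+00  5.72915202e-01 -1.00034190e-04] 0.6
```

View pics/st.png

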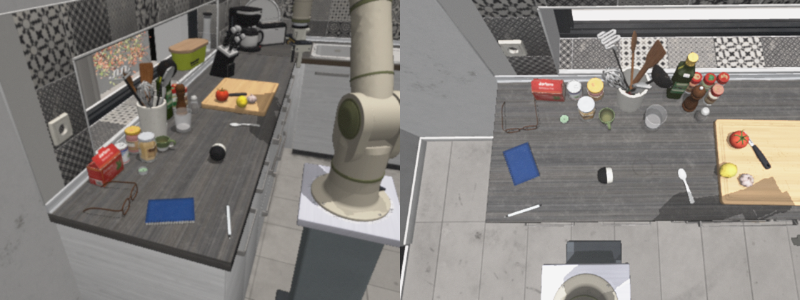

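Run:
```python
from h import *
for n in ("side","top"):
    c=m.camera_model(n)
    p,d=m.read_camera(n)
    for q in ("egg_timer","dial_middle"):
      for r in m.masks_of(q,n)[:1]:
        k=r['mask']; P,uv=pts(n,d,k)
        W=P@R.from_rotvec(c['orientation']).as_matrix().T+c['xyz']
        W=W[(W[:,2]>0.004)&(W[:,2]<.08)]
        np.save(f"{n}_{q}.npy",W)
        print(n,q,k.sum(),r['confidence'],np.median(W,0),np.percentile(W,2,0),np.percentile(W,98,0))
```

```text
side egg_timer 429 0.77 [ 0.46673875 -0.0551269   0.04779513] [ 0.44360567 -0.09124971  0.01584433] [ 0.49448345 -0.04269464  0.06439418]
top egg_timer 443 0.76 [ 0.46551093 -0.07271327  0.05659224] [ 0.4411846  -0.09720666  0.03667635] [ 0.49717119 -0.04579482  0.0659953 ]
top dial_middle 425 0.96 [ 0.4661225  -0.07155415  0.05716071] [ 0.44147732 -0.09671375  0.03833012] [ 0.49704641 -0.04446977  0.06603497]
```

The timer lies at about (0.467, -0.07), dial to the left. Next a wrist view from above, and an IK check of the tilted poses.

```bash
cat >> h.py <<'E'
def pose(yaw,tilt,s=1):
    """timer axis horizontal at yaw a=(cos,sin); tool dir = sin(tilt)*a - cos(tilt)*z; tool y = s * perpendicular"""
    a=np.array([np.cos(yaw),np.sin(yaw),0]); zt=np.sin(tilt)*a-np.cos(tilt)*np.array([0,0,1])
    yt=s*np.array([np.sin(yaw),-np.cos(yaw),0]); xt=np.cross(yt,zt)
    return R.from_matrix(np.stack([xt,yt,zt],1))
def tcp(g,r): return np.asarray(g)+r.apply([0,0,.019])
def cam2world_wrist():
    p=np.array(m.get_tcp_pos()); r=R.from_rotvec(m.get_eef_rot()); H=m.camera_model("wrist")["hand_eye"]
    T=np.eye(4); T[:3,:3]=r.as_matrix(); T[:3,3]=p
    return T@H
E
python3 - <<'E'
from h import *
g=np.array([.467,-.07,.03])
for s in (1,-1):
  for yaw in np.radians([60,90,120]):
    print(s,round(np.degrees(yaw)),end=': ')
    for t in (-50,-40,-30,-20,0,20,30,40,50,60):
        r=pose(yaw,np.radians(t),s); q=m.solve_ik(tcp(g,r),r.as_rotvec())
        print(t, None if q is None else np.round(q,1).tolist()[4:],end=' ')
    print()
r=R.from_matrix(np.array([[1,0,0],[0,-1,0],[0,0,-1]]))
m.reach([.45,-.07,.2],r.as_rotvec())
T=cam2world_wrist(); p,d=m.read_camera("wrist")
ms=m.masks_of("egg_timer","wrist"); print([(x['uv'],x['confidence'],x['mask'].sum()) for x in ms])
np.savez("w1.npz",T=T,d=d,p=p,k=ms[0]['mask'])
cv2.imwrite("pics/w1.png",p); print(m.get_qpos(),m.get_time())
E
```

```text
1 60: -50 [0.4, 0.9, -1.2] -40 [0.4, 0.7, -1.2] -30 [0.4, 0.6, -1.1] -20 [0.4, 0.4, -1.0] 0 [0.2, 0.2, -0.7] 20 [1.5, 0.5, -1.8] 30 [1.6, 0.3, -1.8] 40 [1.7, 0.2, -1.8] 50 [1.5, 0.3, -1.4] 60 [1.2, 0.3, -1.0] 
1 90: -50 [0.8, 0.5, -1.3] -40 [1.2, 0.7, -1.6] -30 [1.2, 0.6, -1.5] -20 [1.0, 0.3, -1.2] 0 [0.4, 0.2, -0.4] 20 [0.0, 0.3, 0.2] 30 [-0.1, 0.4, 0.4] 40 [-0.2, 0.5, 0.6] 50 [-0.3, 0.6, 0.7] 60 [-0.4, 0.7, 0.8] 
1 120: -50 [1.6, 1.7, -1.8] -40 [1.6, 1.7, -1.6] -30 [1.6, 1.4, -1.5] -20 [1.6, 1.2, -1.3] 0 [0.6, 0.2, -0.0] 20 [0.3, 0.5, 0.4] 30 [0.1, 0.7, 0.6] 40 [0.0, 0.8, 0.7] 50 [-0.0, 1.0, 0.7] 60 [-0.1, 1.1, 0.8] 
-1 60: -50 [1.0, 1.8, 1.1] -40 [1.1, 1.6, 1.2] -30 [1.1, 1.4, 1.2] -20 [1.2, 1.2, 1.3] 0 [-1.0, 0.2, -2.6] 20 [1.5, 0.5, 1.4] 30 [1.6, 0.3, 1.4] 40 [1.7, 0.2, 1.4] 50 [1.5, 0.2, 1.7] 60 [1.3, 0.3, 2.1] 
-1 90: -50 [1.3, 1.8, 1.3] -40 [-1.0, 0.3, -2.4] -30 [1.3, 1.4, 1.5] -20 [1.4, 1.2, 1.6] 0 [-0.8, 0.2, -2.3] 20 [-1.0, 0.4, -1.9] 30 [-1.0, 0.6, -1.8] 40 [-1.0, 0.8, -1.7] 50 [-1.0, 1.0, -1.7] 60 [-1.0, 1.1, -1.6] 
-1 120: -50 [1.6, 1.7, 1.3] -40 [1.6, 1.7, 1.5] -30 [1.7, 1.1, 1.6] -20 [1.7, 0.6, 1.7] 0 [-0.6, 0.2, -2.0] 20 [-0.6, 0.6, -1.8] 30 [-0.6, 0.8, -1.8] 40 [-0.6, 1.0, -1.7] 50 [-0.7, 1.2, -1.7] 60 [-0.7, 1.3, -1.6] 
[([296.2, 170.4], 0.66, np.int64(3210))]
[ 0.05243383  0.30857102 -0.02757986  2.21521158  0.01464045  0.61792391
 -1.55762387] 3.2667
```

View pics/w1.png

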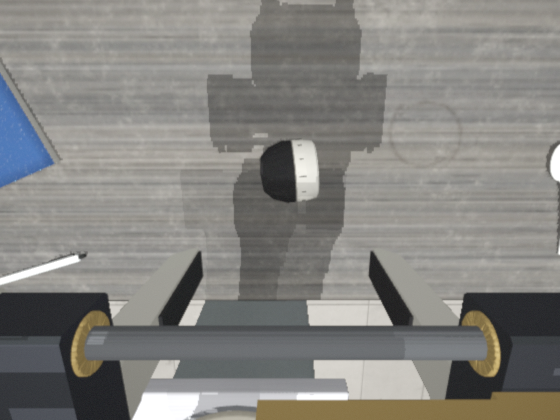

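The wrist view shows the timer at pixel (291,170), its dial to the left (+y), with the seam from (292,140) to (297,202), so the yaw is about 95°. I'll fit the pose to the depth data.

Run:
```python
from h import *
from scipy.optimize import least_squares
f=np.load("w1.npz"); k=cv2.dilate(f['k'].astype(np.uint8),np.ones((5,5)))>0
P,uv=pts("wrist",f['d'],k); W=P@f['T'][:3,:3].T+f['T'][:3,3]
col=f['p'][uv[:,1],uv[:,0]].mean(1)
ok=W[:,2]>.015; W=W[ok]; col=col[ok]; uv=uv[ok]
print(len(W),W.max(0),W.min(0))
# side camera / table check
hs=[0,22,23,30,46,52,56,57]; rs=[.0315,.0315,.032,.032,.027,.020,.009,0]
def prof(q):
    # closed polyline distance sign approx: signed distance to (h,r) profile
    poly=np.array([[0,0],[0,31.5],[22,31.5],[23,32],[30,32],[46,27],[52,20],[56,9],[57,0]])/1000
    best=np.full(len(q),9.)
    for a,b in zip(poly[:-1],poly[1:]):
        t=np.clip(((q-a)@(b-a))/((b-a)@(b-a)),0,1); best=np.minimum(best,np.linalg.norm(q-a-t[:,None]*(b-a),axis=1))
    return best
def res(x):
    a=np.array([np.cos(x[2]),np.sin(x[2]),0]); o=np.array([x[0],x[1],.032]); v=W-o; h=v@a
    r=np.linalg.norm(v-h[:,None]*a,axis=1)
    return prof(np.stack([h,r],1))
for y0 in (60,80,100,120):
    s=least_squares(res,[.467,-.1,np.radians(y0)],loss='soft_l1',f_scale=.002)
    print(y0,s.cost,s.x[:2],np.degrees(s.x[2]),np.median(s.fun))
x=s.x
a=np.array([np.cos(x[2]),np.sin(x[2]),0])
h=(W-[x[0],x[1],.032])@a
for lo in range(-5,60,5):
    b=(h*1000>=lo)&(h*1000<lo+5)
    if b.any(): print(lo,b.sum(),np.median(col[b]))
```

```text
3208 [ 0.50341729 -0.04552462  0.06557984] [ 0.44002158 -0.10463604  0.02868804]
60 0.002149706108521248 [ 0.47168193 -0.10195653] 93.24992999895514 0.0006887782077101697
80 0.002149706108611952 [ 0.47168184 -0.10195654] 93.24968913077048 0.0006888115837496305
100 0.002149708102365924 [ 0.47168625 -0.10195497] 93.26352428786107 0.0006889003244754058
120 0.0021497081023700124 [ 0.47168625 -0.10195497] 93.26352241000153 0.0006889000666017372
-5 37 165.66666666666666
0 276 206.16666666666669
5 304 219.16666666666669
10 319 215.66666666666666
15 327 216.33333333333334
20 321 86.33333333333333
25 323 44.333333333333336
30 318 43.666666666666664
35 298 43.333333333333336
40 277 43.0
45 237 43.0
50 161 45.0
55 10 70.16666666666666
```

```bash
cat >> h.py <<'E'
def step(p,r,lim=.7):
    q=m.solve_ik(p,r.as_rotvec())
    if q is None: raise SystemExit(f"no ik {p}")
    dq=np.abs(np.array(q)-m.get_qpos()).max()
    if dq>lim: raise SystemExit(f"jump {dq} {np.round(q,2)} {np.round(m.get_qpos(),2)}")
    m.movej(q)
E
python3 - <<'E'
from h import *
yaw=np.radians(93.3); a=np.array([np.cos(yaw),np.sin(yaw),0])
w=np.array([.4717,-.10196,.032])+.024*a; t0=-35
m.grip(.093,40)
r=pose(yaw,np.radians(-35)); p=tcp(w,r)-.11*r.apply([0,0,1])
q=m.solve_ik(p,r.as_rotvec()); print(np.round(q,2),np.round(m.get_qpos(),2))
for t in (0,-12,-24,-35):
    r=pose(yaw,np.radians(t)); p=tcp(w,r)-.11*r.apply([0,0,1]); step(p,r,2.5 if t==0 else .8)
print(np.round(m.get_qpos(),2),m.get_time())
m.movel(tcp(w,r),velocity=.08)
m.grip(.05,40); print(m.get_width(),m.get_finger_force(),m.get_time(),m.get_wrist_force())
E
```

```text
[-0.39  0.61 -0.11  2.27  0.93  0.8  -1.27] [ 0.05  0.31 -0.03  2.22  0.01  0.62 -1.56]
[-0.54  0.62  0.1   2.28  0.84  0.69 -1.17] 6.0667
0.06375123440664052 39.99891743995249 8.1833 [0.87735183 0.68296627 1.54185117]
```

Run:
```python
from h import *
yaw=np.radians(93.3); a=np.array([np.cos(yaw),np.sin(yaw),0])
w=np.array([.4717,-.10196,.032])+.024*a
r=pose(yaw,np.radians(-35)); up=w.copy(); up[2]=.11
m.movel(tcp(up,r),velocity=.12)
for t in (-24,-12,0,12,24,36,46,55):
    r=pose(yaw,np.radians(t)); step(tcp(up,r),r,.9)
print(np.round(m.get_qpos(),2),m.get_time(),m.get_width(),m.get_finger_force())
d=up.copy(); d[2]=.04; m.movel(tcp(d,r),velocity=.08)
for z in (.032,.029,.027,.0255,.0245):
    d[2]=z; m.movel(tcp(d,r),velocity=.02); f=m.get_wrist_force(); print(z,np.round(f,2))
    if f[2]>6+1: break
p,_=m.read_camera("side"); cv2.imwrite("pics/s2.png",cv2.resize(p[150:290,220:410],(760,560)))
print(m.get_time())
```

```text
[ 1.14  1.09 -1.03  2.01 -0.03  0.78  0.36] 12.1 0.06338535173398434 39.99357274034992
0.032 [-0.56  0.01 -3.75]
0.029 [ 0.09  0.59 -3.1 ]
0.027 [ 0.23  0.25 -3.5 ]
0.0255 [ 0.17  0.15 -3.49]
0.0245 [-0.4   1.05 -0.05]
14.775
```

View pics/s2.png

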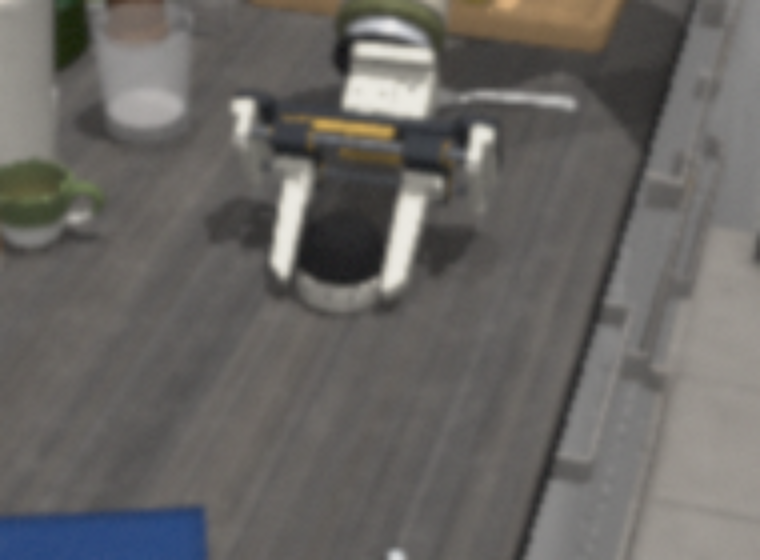

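The timer stands upright in the grip and is just touching the worktop. I'll release it, back off and look at the dial.

Run:
```python
from h import *
yaw=np.radians(93.3)
m.grip(.093); m.pause(.3)
r=R.from_rotvec(m.get_eef_rot()); p0=np.array(m.get_tcp_pos())
m.movel(p0-.13*r.apply([0,0,1]),velocity=.15)
T=cam2world_wrist(); p,d=m.read_camera("wrist"); ms=m.masks_of("egg_timer","wrist")
print([(x['uv'],x['confidence']) for x in ms],m.get_time(),np.round(m.get_qpos(),2))
np.savez("w2.npz",T=T,d=d,p=p,k=ms[0]['mask'])
k=ms[0]['mask']; P,uv=pts("wrist",d,k); W=P@T[:3,:3].T+T[:3,3]
print(np.percentile(W,2,0),np.percentile(W,98,0),np.median(W,0))
v,u=np.nonzero(k); c=p[max(v.min()-15,0):v.max()+15,u.min()-15:u.max()+15]; print(u.min(),u.max(),v.min(),v.max())
s=min(780/c.shape[1],580/c.shape[0]); cv2.imwrite("pics/w2.png",cv2.resize(c,None,fx=s,fy=s,interpolation=cv2.INTER_CUBIC))
```

```text
[([288.3, 203.8], 0.78)] 16.875 [ 1.22  1.12 -0.99  1.85  0.02  1.    0.43]
[ 0.44287174 -0.1090968   0.00621035] [ 0.49763712 -0.06427998  0.05668672] [ 0.47080013 -0.09558625  0.04599552]
251 323 168 248
```

View pics/w2.png

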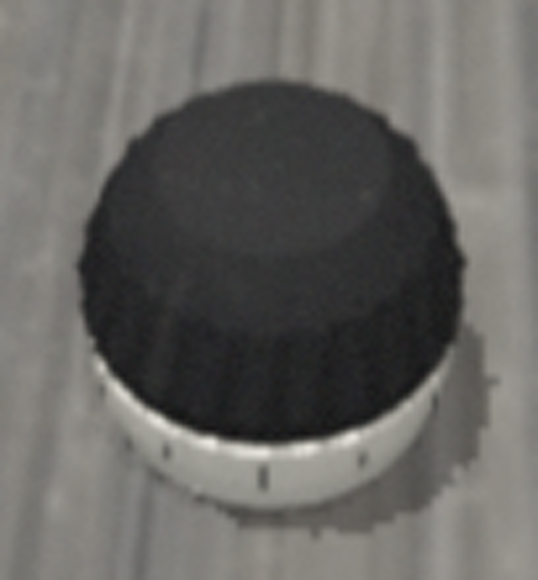

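The timer is standing free. The long 0 mark at (264,477) faces −y, and the pointer is hidden on the far side, so I'll look from that side.

Run:
```python
from h import *
c=np.array([.4703,-.078,.035])
yaw=np.radians(93.3)
for t in (25,0,-20,-40):
    r=pose(yaw,np.radians(t)); p=c-.15*r.apply([0,0,1]); step(p,r,2.0)
T=cam2world_wrist(); p,d=m.read_camera("wrist"); ms=m.masks_of("egg_timer","wrist")
print([(x['uv'],x['confidence']) for x in ms],m.get_time(),np.round(m.get_qpos(),2))
k=ms[0]['mask']; np.savez("w3.npz",T=T,d=d,p=p,k=k)
v,u=np.nonzero(k); c=p[max(v.min()-15,0):v.max()+15,u.min()-15:u.max()+15]; print(u.min(),u.max(),v.min(),v.max())
s=min(780/c.shape[1],580/c.shape[0]); cv2.imwrite("pics/w3.png",cv2.resize(c,None,fx=s,fy=s,interpolation=cv2.INTER_CUBIC))
```

```text
[([289.2, 185.3], 0.91), ([261.4, 280.5], 0.15)] 19.7 [-0.39  0.59 -0.28  2.2   0.85  1.05 -1.3 ]
256 319 151 221
```

View pics/w3.png

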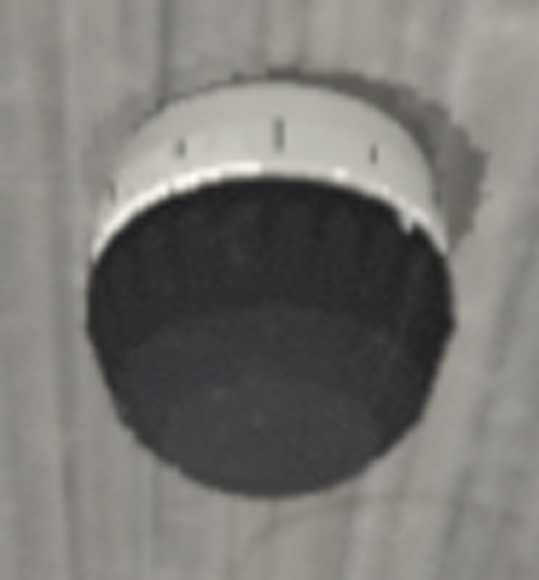

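Both views show a longer-looking centre mark, so it isn't clear which is 0. I'll unwrap both views onto the timer's cylinder to compare them.

```bash
cat >> h.py <<'E'
def unwrap(f,c):
    """strip: columns = world azimuth 0..360 deg (step .5), rows = height 34..-2 mm"""
    cm=m.camera_model("wrist"); az=np.radians(np.arange(0,360,.5)); hh=np.arange(34,-2,-.25)/1000
    A,H=np.meshgrid(az,hh); rad=np.where(H>.0225,.032,.0315)
    W=np.stack([c[0]+rad*np.cos(A),c[1]+rad*np.sin(A),H],-1)
    Ti=np.linalg.inv(f['T']); C=W@Ti[:3,:3].T+Ti[:3,3]
    u=(C[...,0]/-C[...,2]*cm['fx']+cm['cx']).astype(np.float32); v=(-C[...,1]/-C[...,2]*cm['fy']+cm['cy']).astype(np.float32)
    img=cv2.remap(f['p'],u,v,cv2.INTER_CUBIC)
    n=np.stack([np.cos(A),np.sin(A),0*A],-1); vis=((f['T'][:3,3]-W)*n).sum(-1)>0.02
    img[~vis]=(120,0,120); return img
E
python3 - <<'E'
from h import *
from scipy.optimize import least_squares
S=[]
poly=np.array([[0,31.5],[22,31.5],[23,32],[30,32],[46,27],[52,20],[56,9],[57,0]])/1000
for n in ("w2","w3"):
    f=np.load(n+".npz"); P,uv=pts("wrist",f['d'],f['k']); W=P@f['T'][:3,:3].T+f['T'][:3,3]
    W=W[(W[:,2]>.004)&(np.hypot(W[:,0]-.47,W[:,1]+.078)<.045)]
    def res(x):
        q=np.stack([W[:,2]-x[2],np.hypot(W[:,0]-x[0],W[:,1]-x[1])],1); b=np.full(len(q),9.)
        for s,e in zip(poly[:-1],poly[1:]):
            t=np.clip((q-s)@(e-s)/((e-s)@(e-s)),0,1); b=np.minimum(b,np.linalg.norm(q-s-t[:,None]*(e-s),axis=1))
        return b
    x=least_squares(res,[.47,-.078,0],loss='soft_l1',f_scale=.002).x; print(n,np.round(x,4),np.median(res(x)))
    S.append(unwrap(f,x)); 
im=np.vstack(S); cv2.imwrite("pics/unw.png",cv2.resize(im,(792,im.shape[0]*2-0 if im.shape[0]*2<600 else 576)))
E
```

```text
w2 [ 0.47   -0.0771  0.0008] 0.0005493035139498908
w3 [ 0.4702 -0.0788  0.001 ] 0.000560145638374568
```

View pics/unw.png

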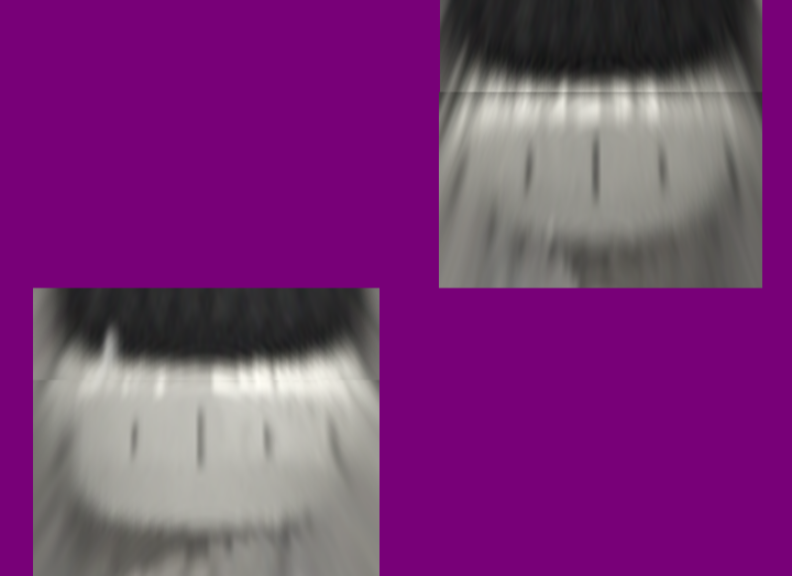

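The pointer is at azimuth 50°. Marks at 91° and 271° would put the dial outside its starting range, so the 0 mark should be near 181° (−x), with the dial at about 2.29. I'll check from the −x side, with the wrist already pre-rotated for winding.

Run:
```python
from h import *
c=np.array([.4701,-.078])
down=R.from_matrix(np.diag([1.,-1,-1]))
step([.47,-.078,.2],down,2.5)
q=np.array(m.get_qpos()); print(np.round(q,2))
q[6]=2.45; m.movej(q)
r=R.from_rotvec(m.get_eef_rot()); az=np.degrees(np.arctan2(*r.as_matrix()[1::-1,0])); print("tool x az",az, r.as_matrix()[:,2].round(3))
try: m.movel([.42,-.115,.13],velocity=.15)
except m.MotionError as e: print(e); m.movel([.44,-.115,.15],velocity=.15)
print(np.round(m.get_qpos(),2))
T=cam2world_wrist(); p,d=m.read_camera("wrist"); ms=m.masks_of("egg_timer","wrist")
k=ms[0]['mask']; np.savez("w4.npz",T=T,d=d,p=p,k=k); print(ms[0]['uv'],m.get_time())
im=unwrap(np.load("w4.npz"),[.4701,-.078]); im=cv2.resize(im,(792,288))
v,u=np.nonzero(k); cc=p[max(v.min()-10,0):v.max()+10,u.min()-10:u.max()+10]; s=300/cc.shape[0]; cc=cv2.resize(cc,None,fx=s,fy=s,interpolation=cv2.INTER_CUBIC)[:,:792]
cc=cv2.copyMakeBorder(cc,0,0,0,792-cc.shape[1],cv2.BORDER_CONSTANT); cv2.imwrite("pics/w4.png",np.vstack([im,cc]))
```

```text
[ 0.17  0.33 -0.16  2.17  0.09  0.64 -1.62]
tool x az -126.8626114158226 [ 0.001 -0.001 -1.   ]
[ 0.23  0.41 -0.13  2.32  0.13  0.41  2.49]
[268.8, 272.3] 24.75
```

View pics/w4.png

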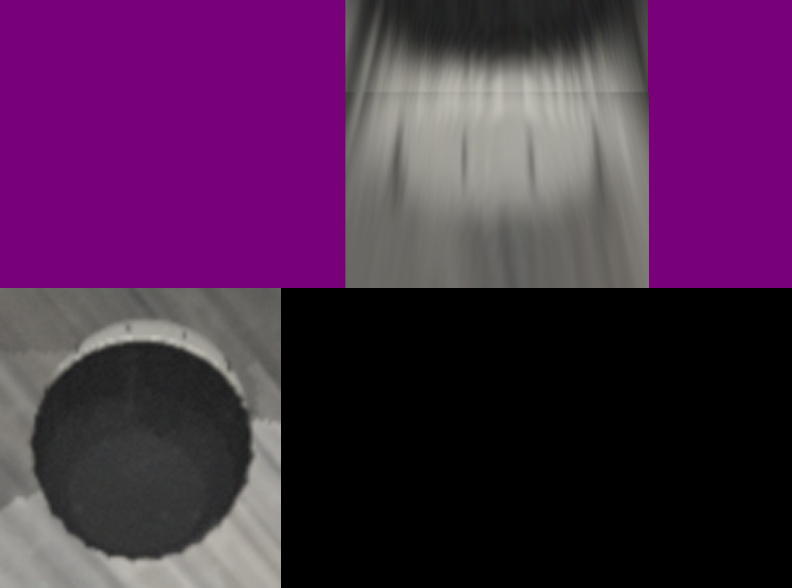

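The 181° mark looks longest, which agrees with 0 on the −x side, so the dial is at about 2.29. I'll grip the dial and wind it with joint 7, watching the torque near the stop.

Run:
```python
from h import *
m.movel([.4701,-.078,.13],velocity=.12)
m.movel([.4701,-.078,.027],velocity=.1)
m.grip(.05,10); print(m.get_width(),m.get_finger_force(),m.get_time())
q=np.array(m.get_qpos()); q0=q[6]; print(np.round(q,3)); tz=lambda: round(float(np.mean([m.get_wrist_torque()[2] for _ in range(3)])),3)
print("t0",tz())
for dq in (.6,1.2,1.8,2.4,3.0,3.4,3.5):
    q[6]=q0-dq; m.movej(q); print(dq,tz(),m.get_tcp_pos().round(4),end=' | ')
for dq in np.arange(3.55,4.05,.05):
    q[6]=q0-dq; m.movej(q); t=tz(); print(round(dq,2),t,end=' | ')
    if dq>3.66 and m.get_time()>45: break
print(m.get_time(),m.get_width(),m.get_wrist_force())
```

```text
0.06405857526503253 10.000803796865645 27.175
[ 0.083  0.644 -0.054  2.303  0.171  0.197  2.37 ]
t0 0.041
0.6 -0.008 [ 0.4701 -0.0777  0.0272] | 1.2 0.015 [ 0.4701 -0.0772  0.0272] | 1.8 -0.018 [ 0.4704 -0.0769  0.0272] | 2.4 0.025 [ 0.4712 -0.078   0.0272] | 3.0 -0.028 [ 0.471  -0.0785  0.0272] | 3.4 -0.065 [ 0.4704 -0.0786  0.0272] | 3.5 -0.031 [ 0.4703 -0.0785  0.0272] | 3.55 -0.043 | 3.6 -0.008 | 3.65 -0.038 | 3.7 0.009 | 3.75 0.032 | 3.8 -0.048 | 3.85 -0.034 | 3.9 -0.007 | 3.95 0.016 | 4.0 -0.06 | 33.5167 0.06437947996984884 [-1.6406314  -2.75070044  3.68682906]
```

Run:
```python
from h import *
m.pause(.2)
q=np.array(m.get_qpos()); q[6]+=1.39; m.movej(q); m.pause(.2)
m.grip(.093); p=np.array(m.get_tcp_pos()); m.movel(p+[0,0,.11],velocity=.15)
r=R.from_rotvec(m.get_eef_rot()).as_matrix(); print("az x",np.degrees(np.arctan2(r[1,0],r[0,0])),np.round(m.get_qpos(),2))
# view 1: retreat opposite... camera offset along tool x; shift TCP along tool x for obliquity
def look(n):
    T=cam2world_wrist(); p,d=m.read_camera("wrist"); k=m.masks_of("egg_timer","wrist")
    k=k[0]['mask']; np.savez(n+".npz",T=T,d=d,p=p,k=k); return unwrap(np.load(n+".npz"),[.4705,-.078])
S=[]
q0=np.array(m.get_qpos())
for i,a in enumerate((90,180)):
    # q7 such that tool x has azimuth a
    cur=np.degrees(np.arctan2(r[1,0],r[0,0])); q=q0.copy(); q[6]+=np.radians((a-cur+180)%360-180)
    if abs(q[6])>2.6: print("range",a,q[6]); continue
    m.movej(q); rr=R.from_rotvec(m.get_eef_rot()).as_matrix(); b=np.array(m.get_tcp_pos())
    try: m.movel(b+.04*rr[:,0],velocity=.15)
    except m.MotionError as e: print(e)
    S.append(look(f"v{i}")); m.movel(b,velocity=.2)
print(m.get_time()); cv2.imwrite("pics/v.png",cv2.resize(np.vstack(S),(792,288*len(S))))
```

```text
az x 83.69167171457366 [ 0.14  0.44 -0.13  2.23  0.12  0.48 -0.19]
40.1167
```

View pics/v.png

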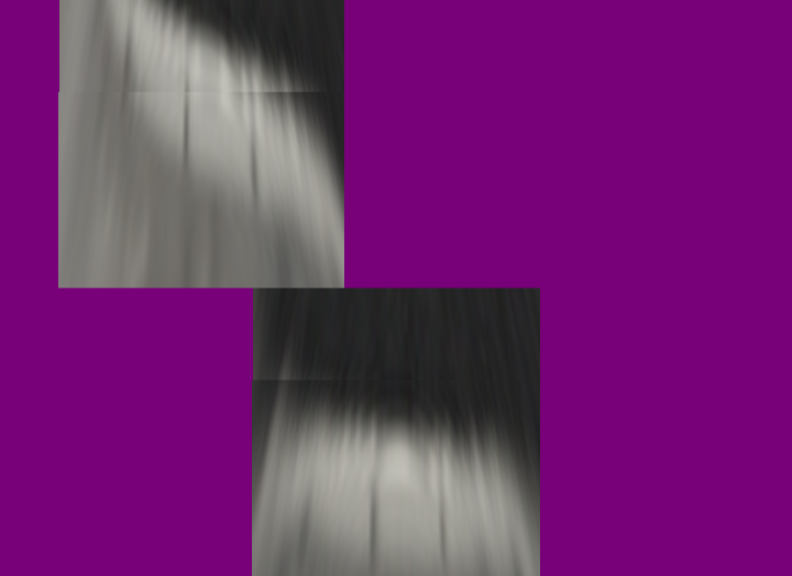

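The timer shifted a few mm while being wound, so I'll refit its centre and look from azimuth 237°, where the pointer should show.

```bash
cat >> h.py <<'E'
from scipy.optimize import least_squares
def fit(f):
    poly=np.array([[0,31.5],[22,31.5],[23,32],[30,32],[46,27],[52,20],[56,9],[57,0]])/1000
    P,uv=pts("wrist",f['d'],f['k']); W=P@f['T'][:3,:3].T+f['T'][:3,3]
    W=W[(W[:,2]>.004)&(W[:,2]<.07)]; g=np.median(W,0); W=W[np.hypot(W[:,0]-g[0],W[:,1]-g[1])<.045]
    def res(x):
        q=np.stack([W[:,2]-x[2],np.hypot(W[:,0]-x[0],W[:,1]-x[1])],1); b=np.full(len(q),9.)
        for s,e in zip(poly[:-1],poly[1:]):
            t=np.clip((q-s)@(e-s)/((e-s)@(e-s)),0,1); b=np.minimum(b,np.linalg.norm(q-s-t[:,None]*(e-s),axis=1))
        return b
    x=least_squares(res,[g[0],g[1],0],loss='soft_l1',f_scale=.002).x; return x,np.median(res(x)),np.percentile(res(x),95)
E
python3 - <<'E'
from h import *
for n in ("v0","v1"): print(fit(np.load(n+".npz")))
q=np.array(m.get_qpos()); r=R.from_rotvec(m.get_eef_rot()).as_matrix(); a=np.degrees(np.arctan2(r[1,0],r[0,0]))
q[6]+=np.radians((235-a+180)%360-180); print(q[6]); m.movej(q)
b=np.array(m.get_tcp_pos()); m.movel(b+[-.035,-.05,.01],velocity=.2)
T=cam2world_wrist(); p,d=m.read_camera("wrist"); k=m.masks_of("egg_timer","wrist")[0]['mask']; np.savez("v2.npz",T=T,d=d,p=p,k=k)
S=[]
for n in ("v2","v1","v0"):
    f=np.load(n+".npz"); x=fit(f); print(n,x); S.append(cv2.resize(unwrap(f,x[0]),(792,190)))
cv2.imwrite("pics/v2.png",np.vstack(S)); print(m.get_time())
E
```

```text
(array([ 0.46757531, -0.07911244,  0.00091135]), np.float64(0.0006144491198434024), np.float64(0.0016163272701663932))
(array([ 0.46775099, -0.07849959,  0.00077716]), np.float64(0.0005908159709025612), np.float64(0.001647460947597509))
2.445734153013629
v2 (array([ 0.46741114, -0.07821254,  0.00055963]), np.float64(0.0005939761018130616), np.float64(0.0016346695359343395))
v1 (array([ 0.46775099, -0.07849959,  0.00077716]), np.float64(0.0005908159709025612), np.float64(0.001647460947597509))
v0 (array([ 0.46757531, -0.07911244,  0.00091135]), np.float64(0.0006144491198434024), np.float64(0.0016163272701663932))
41.5917
```

View pics/v2.png

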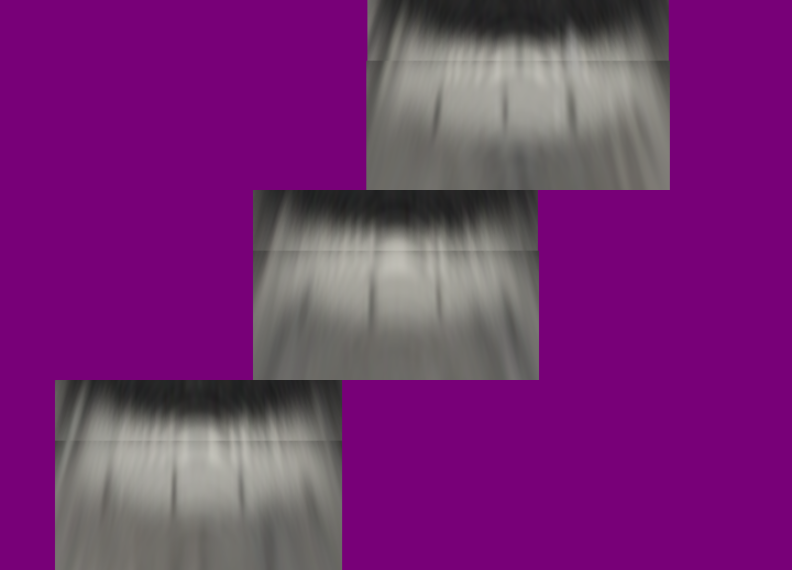

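The pointer is at azimuth 259.5°, on the mark at 260°. The base had turned 11°, as predicted for reaching the 6.10 stop from 2.29, so 0 is now at 170° and the dial reads 45 min. The timer is upright and the gripper is clear, so I'm handing in.

```bash
python3 -c "
from h import *
print(m.close_job(), m.get_time())"
```

```text
the job is handed in; nothing more can be done
the job is handed in; nothing more can be done
```

The job is handed in at about 42 s of 67 s: the timer stands upright and released, wound to its stop past 55 minutes and turned back to 45. The wrist camera confirmed the 45 setting; no verdict came back, and I did not re-image the cup, glass, notebook or spoon.

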